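# Roll the masking cover flush and chock the roller

### The arm

A 7-joint arm with a two-finger parallel gripper is mounted at the origin on the work surface. World frame = base frame: x ahead of the robot, y to its left, z up, the work surface at z = 0. Lengths are in mm, angles in rad, forces in N, time in s.
With the tool pointing down it reaches from about 425 to 875 mm from the base axis. Payload 4.7 kg.
Tool frame: the origin (TCP) lies on the mounting face of the last link; the fingertips stand 182 mm ahead of it and the grasp point (between the pads) lies 164 mm ahead of it; z points along the fingers, y is the line along which they close (so a half turn about z gives the same grasp; the last joint's range is limited). The gripper opens to 87 mm and grips with 3 to 60 N. Pads are 19 mm wide; open, the fingers measure 117 mm over their backs; the gripper's body (75 mm by 190 mm) begins 51 mm behind the grasp point.
Start: joints at [-1.334, 0.321, -0.07, 1.45, 0.023, 1.371, -0.057], TCP at [143.64, 633.935, 404.787] pointing down, gripper open.
Joint ranges: [-2.86, 2.86], [-0.3, 2.09], [-1.38, 1.24], [0.06, 2.45], [-1.56, 4.7], [0.09, 2.05], [-2.69, 2.69]. Speed limits (rad/s): [2.57, 2.57, 3.14, 3.14, 3.14, 3.14, 3.14].

### API

Orientations are given as a unit quaternion [w, x, y, z].
In Python, from plant import monitor, eyes, ticket gives the robot as it stands.
- The arm moves only by the tool drive_tool, never from a script. Its argument "rows" is a list of rows, each a list of 7 numbers: the shift along the tool's x, y, z in cm, then the turn, a rotation vector about the tool's x, y, z in rad, then the closure, from -1 (fully open) to 1 (shut). A call has 1 to 8 rows; each row is the pose to reach, as a shift and turn from the pose commanded when the call began, along the tool's axes at that moment; what a row does not reach only later rows make up. A row lasts 1/10 s, in which the tool goes at most 50 mm and 8.59 degrees, less where a joint would pass 70% of its speed; a pose out of reach is approached as far as the arm can. A call with a gripper value outside its range is refused whole. The fingers move at their own pace and stop on an object; "grip_force" is the grip in N (left out, the last holds). Time passes only in rows, so rows that repeat a pose let the fingers close. It gives the time, the measured TCP pose, the force, the opening and the grip force at its end, in the units of the state.
- monitor.get_state(): the state, without advancing time (a new reading comes with each control period).
- eyes.snapshot(name): name is "scene" or "top"; returns the picture (420x560x3 uint8, red, green, blue); there is no depth.
- eyes.camera_params(name): a dict with "K" (3x3 intrinsics, pixels), "R" (3x3) and "t" (3): a world point X has camera coordinates R X + t. Camera axes: x right, y down, z forward; pixel columns grow to the right and rows downward; lengths in mm; the calibration is good to about 2 mm. A picture is of the moment at which its call begins. camera_params takes no time and is no camera call.
- ticket.hand_in(): hands the job in; it is judged then, once.
The state is a dict: "t": time; "q": joint angles; "qvel": joint speeds; "tau": joint torques, N m; "position": TCP position; "orientation": TCP orientation; "wrist_force": force on the tool from outside, world axes, zero at the start; "wrist_torque": the same for the moment, N m; "opening": opening from 0.0 (shut) to 1.0 (fully open); "finger_force": force on a finger pad.
Only numpy, scipy, OpenCV 4.12 (cv2) and the standard library are available. Lean on these libraries where they do the work, as an engineer would, in place of code of your own. Each camera call takes 0.05 s, during which the arm holds its last target. There are 200 camera calls.

### The job

With the hand roller held by its red grip, roll along the masking fixture with a steady, moderate downward push (about 15 N does it; more than 40 N damages the fixture) until all eight white slats are flush with the rails. The deck's height and slight slope were set by hand, so go by feel; press by rolling, not by dabbing, and keep the gripper off the fixture. Then stand the roller on the sloping parking ledge with the yellow rib between its drums, so that it is chocked and stays put when you let go, and leave the beaker, bottle and meter where they stand.

Things in the scene. Friction and masses are not known exactly. Their poses are not given: they have to be found in the camera images.
- fixture: Masking fixture; fixed base 126 (x) by 212 (y) by 20 mm, origin at the centre of its underside, z up. Above it, on four jacks, an equal-sized deck with aluminium side rails, blue end blocks (25.5 mm in y), and between them eight white slats (106 x 19 mm, 20 mm pitch along y). The deck top stands 46 to 62 mm up and slopes up to 0.03 rad along y: not reported, feel for it. The roller rolls along y.
- roller: Hand roller, two black rubber drums, grey frame, red grip, about 0.6 kg. Origin: centre of its underside, where the drums stand; z up; it rolls along its y. Drums 44 mm thick, 92 mm long in x, free running, axles at y -31 and +31 mm, 22 mm up. Frame 108 (x) by 106 mm (y), flat top 52 mm up, side plates 12 mm off the ground. It stands by itself on its drums and rolls off on a slope.
- park: Fixed parking ledge: stainless plate 130 (x) by 150 mm (y) tilted 7 degrees about its x, falling to its own -y; origin at the centre of its underside, z vertical. A yellow chock rib (80 mm in x, 8 in y, 12 high) crosses its middle. With the rib between its drums the roller cannot roll off (7 mm play each way); it may stand either way round.
- grip (a point): Middle of the roller's red grip, 83 mm above the roller's underside, axes as the roller's. The grip is 66 mm (x) by 24 mm (y) by 44 mm high; pinch it from above across its 24 mm.
- rib (a point): Foot of the yellow chock rib, on the plate's upper face at the middle of the parking ledge, 27 mm above the bench; axes as the ledge's.
- drum_a (a joint): Turn of the roller's drum at its y = -31 mm, rad, 0 at the start (one radian is 22 mm of rolling).
- drum_b (a joint): Turn of the roller's drum at its y = +31 mm, rad, 0 at the start (one radian is 22 mm of rolling).
- beaker: Glass beaker, bystander, 60 mm across, 75 mm high. Origin at the centre of its underside.
- bottle: White bottle with blue cap, bystander, 56 mm across, 130 mm high. Origin at the centre of its underside.
- meter: Blue hand meter lying flat, bystander, 50 x 90 x 28 mm. Origin at the centre of its underside.
- slat0 (a joint): How far white slat 0 (at fixture y = -70 mm) is pressed down, m: 0 = 5 mm proud of the rails, 0.005 = home, flush with them. It starts between 0 and 0.0015. It moves stiffly (about 6 N, slowly) and stays where it is left.
- slat1 (a joint): How far white slat 1 (at fixture y = -50 mm) is pressed down, m: 0 = 5 mm proud of the rails, 0.005 = home, flush with them. It starts between 0 and 0.0015. It moves stiffly (about 6 N, slowly) and stays where it is left.
- slat2 (a joint): How far white slat 2 (at fixture y = -30 mm) is pressed down, m: 0 = 5 mm proud of the rails, 0.005 = home, flush with them. It starts between 0 and 0.0015. It moves stiffly (about 6 N, slowly) and stays where it is left.
- slat3 (a joint): How far white slat 3 (at fixture y = -10 mm) is pressed down, m: 0 = 5 mm proud of the rails, 0.005 = home, flush with them. It starts between 0 and 0.0015. It moves stiffly (about 6 N, slowly) and stays where it is left.
- slat4 (a joint): How far white slat 4 (at fixture y = 10 mm) is pressed down, m: 0 = 5 mm proud of the rails, 0.005 = home, flush with them. It starts between 0 and 0.0015. It moves stiffly (about 6 N, slowly) and stays where it is left.
- slat5 (a joint): How far white slat 5 (at fixture y = 30 mm) is pressed down, m: 0 = 5 mm proud of the rails, 0.005 = home, flush with them. It starts between 0 and 0.0015. It moves stiffly (about 6 N, slowly) and stays where it is left.
- slat6 (a joint): How far white slat 6 (at fixture y = 50 mm) is pressed down, m: 0 = 5 mm proud of the rails, 0.005 = home, flush with them. It starts between 0 and 0.0015. It moves stiffly (about 6 N, slowly) and stays where it is left.
- slat7 (a joint): How far white slat 7 (at fixture y = 70 mm) is pressed down, m: 0 = 5 mm proud of the rails, 0.005 = home, flush with them. It starts between 0 and 0.0015. It moves stiffly (about 6 N, slowly) and stays where it is left.
Things that resemble listed ones, but are neither listed nor needed, are in the scene too. Of the things that look like the roller, the smallest one is meant. Leave any pink look-alike of the park alone.

How it is judged:
By the outcome, as a careful person would: the job done as asked, in the order asked, and still so for the second after the job is handed in, with the robot touching nothing.
It also fails if it takes over 72 s, if anything falls off the work surface, if the arm or the gripper's body presses on something with over 40 N, if the wrist force passes 120 N, or if a joint passes its speed limit or range.

## Working session

There is one attempt and no reset: what is moved stays moved. The work goes in short steps, Python scripts to look and compute and a tool call to move; the robot and the scene stay as the last step left them, time stands still between calls to the robot, and variables do not carry over. Pictures are saved under pics/ and viewed, at most 10 in all, crops included, and the job is handed in when it is done.

Besides the shell and the picture viewer there is one more tool, called after "Call:" as name(argument=value, ...), one argument or row to a line, values as JSON. drive_tool: Moves the arm, as the interface text tells. Its arguments: {"type":"object","properties":{"rows":{"type":"array"},"grip_force":{"type":"number"}},"required":["rows"]}

```bash
ls; mkdir -p pics
python3 - <<'E'
from plant import monitor, eyes
import cv2
for n in("scene","top"):
    im=eyes.snapshot(n); cv2.imwrite(f"pics/{n}0.png",im[:,:,::-1]); p=eyes.camera_params(n); print(n,p)
print(monitor.get_state())
E
```

```text
pics
scene {'K': array([[464.83326511,   0.        , 281.86720514],
       [  0.        , 464.83326511, 219.79742514],
       [  0.        ,   0.        ,   1.        ]]), 'R': array([[-0.66218561,  0.74925077, -0.0115548 ],
       [ 0.59992005,  0.52084182, -0.60730531],
       [-0.44900575, -0.40908079, -0.79438451]]), 't': array([ 356.06162682, -284.30852697, 1465.79151228])}
top {'K': array([[533.81373058,   0.        , 278.45879672],
       [  0.        , 533.81373058, 215.16118522],
       [  0.        ,   0.        ,   1.        ]]), 'R': array([[ 0.00457224, -0.99979568,  0.0196901 ],
       [-0.99308779, -0.0068492 , -0.1171739 ],
       [ 0.11728482, -0.01901825, -0.9929162 ]]), 't': array([  -8.04241976,  535.90407023, 1387.06883799])}
{'t': 0.1, 'q': array([-1.33388553,  0.32179175, -0.07009726,  1.45154484,  0.02259251,
        1.37081278, -0.05691688]), 'qvel': array([ 0.00044928, -0.00130047, -0.00063899, -0.00328366,  0.000712  ,
       -0.0012178 ,  0.00087331]), 'tau': array([ 2.36056876e-04, -4.92577672e+01, -4.05640248e-01, -3.13395953e+01,
       -6.41578878e-02,  3.96370352e-02,  7.67773940e-05]), 'position': array([143.61533517, 633.75465071, 403.74695456]), 'orientation': array([-5.76199724e-05,  1.11164515e-01,  9.93801624e-01, -8.82931036e-04]), 'wrist_force': array([-0.2230026 , -1.10083333,  0.22665698]), 'wrist_torque': array([ 0.02247667, -0.00144547,  0.03465642]), 'finger_force': 0.0, 'opening': 1.0005595032415384}
```

View pics/scene0.png

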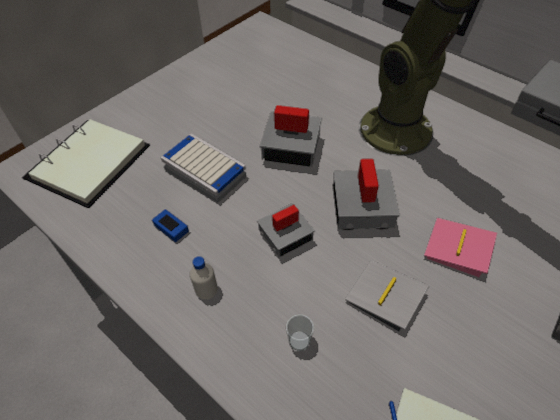

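View pics/top0.png

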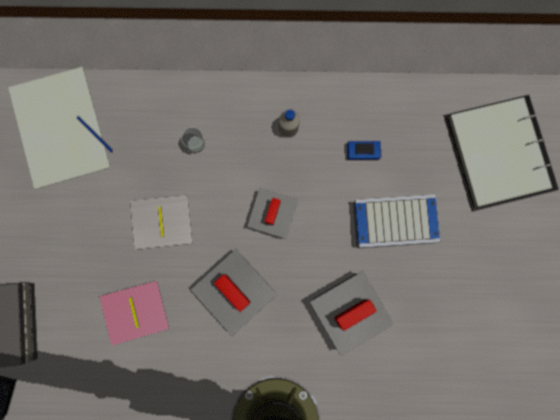

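The scene view shows the small roller at (286,228), fixture (203,165), grey park (388,297) and pink decoy (461,246). In the top view they are at (272,213), (397,222), (161,222) and (134,312); the larger rollers at (233,292) and (350,313) are decoys.

```bash
cat > h.py <<'E'
import numpy as np, cv2
from plant import monitor, eyes
def ray(n,uv):
    p=eyes.camera_params(n); R,t=p["R"],p["t"]
    return -R.T@t, R.T@np.linalg.inv(p["K"])@np.r_[uv,1.]
def onplane(n,uv,z):
    c,d=ray(n,uv); return c+d*(z-c[2])/d[2]
def tri(u,v):
    c1,d1=ray("top",u); c2,d2=ray("scene",v)
    s=np.linalg.lstsq(np.c_[d1,-d2],c2-c1,rcond=None)[0]
    a,b=c1+d1*s[0],c2+d2*s[1]; return (a+b)/2, np.linalg.norm(a-b)
def masks(im):
    h=cv2.cvtColor(im,cv2.COLOR_RGB2HSV); H,S,V=[h[...,i].astype(int) for i in range(3)]
    return dict(red=((H<8)|(H>172))&(S>180)&(V>90), blue=(H>105)&(H<130)&(S>150)&(V>60), yellow=(H>20)&(H<35)&(S>150)&(V>90))
E
python3 - <<'E'
from h import *
np.set_printoptions(precision=1,suppress=True)
for n in("top","scene"):
    im=cv2.imread(f"pics/{n}0.png")[:,:,::-1].copy()
    for k,m in masks(im).items():
        c,_=cv2.findContours(m.astype(np.uint8),cv2.RETR_EXTERNAL,cv2.CHAIN_APPROX_NONE)
        for a in c:
            if cv2.contourArea(a)>25:
                r=cv2.minAreaRect(a); print(n,k,cv2.contourArea(a),np.array(r[0]),np.array(r[1]),r[2], cv2.boxPoints(r).round(1).tolist())
t=cv2.imread("pics/top0.png"); s=cv2.imread("pics/scene0.png")
def z(im,x,y,w,h): return cv2.resize(im[y:y+h,x:x+w],(400,300),interpolation=cv2.INTER_CUBIC)
cv2.imwrite("pics/crop1.png",np.vstack([np.hstack([z(t,347,182,100,75),z(t,111,182,100,75)]),np.hstack([z(s,153,124,100,75),z(s,338,259,100,75)])]))
E
```

```text
top red 474.5 [355.6 314.5] [13.5 38.6] 59.4207763671875 [[335.5, 318.5], [368.79998779296875, 298.79998779296875], [375.6000061035156, 310.5], [342.3999938964844, 330.1000061035156]]
top red 513.5 [231.3 292.2] [38.9 14.4] 48.01278305053711 [[212.89999389648438, 282.6000061035156], [223.60000610351562, 272.8999938964844], [249.60000610351562, 301.79998779296875], [238.89999389648438, 311.5]]
top red 181.5 [271.9 210.8] [ 8.5 25. ] 18.43494987487793 [[263.8999938964844, 221.3000030517578], [271.79998779296875, 197.60000610351562], [279.8999938964844, 200.3000030517578], [272.0, 224.0]]
top blue 322.5 [361.2 222.7] [38.1  9.7] 84.80557250976562 [[354.6000061035156, 204.10000610351562], [364.29998779296875, 203.1999969482422], [367.70001220703125, 241.1999969482422], [358.1000061035156, 242.10000610351562]]
top blue 198.0 [432.4 217.9] [38.1  7.5] 84.2894058227539 [[426.79998779296875, 199.3000030517578], [434.29998779296875, 198.60000610351562], [438.0, 236.5], [430.6000061035156, 237.1999969482422]]
top blue 494.5 [363.5 150. ] [16. 31.] 90.0 [[348.0, 142.0], [379.0, 142.0], [379.0, 
[... 1930 characters left out ...]
 [242.6999969482422, 167.8000030517578], [217.1999969482422, 190.6999969482422]]
scene blue 127.0 [178.5 146.5] [ 5.6 33.2] 50.44033432006836 [[163.89999389648438, 154.89999389648438], [189.5, 133.8000030517578], [193.10000610351562, 138.10000610351562], [167.5, 159.1999969482422]]
scene yellow 78.0 [386.9 290.4] [ 3.6 29.7] 30.963756561279297 [[377.70001220703125, 302.20001220703125], [392.8999938964844, 276.79998779296875], [396.0, 278.6000061035156], [380.79998779296875, 304.1000061035156]]
scene yellow 44.5 [461.3 241.6] [ 2.9 24.3] 16.389541625976562 [[456.5, 252.8000030517578], [463.29998779296875, 229.5], [466.1000061035156, 230.3000030517578], [459.20001220703125, 253.6999969482422]]
```

View pics/crop1.png

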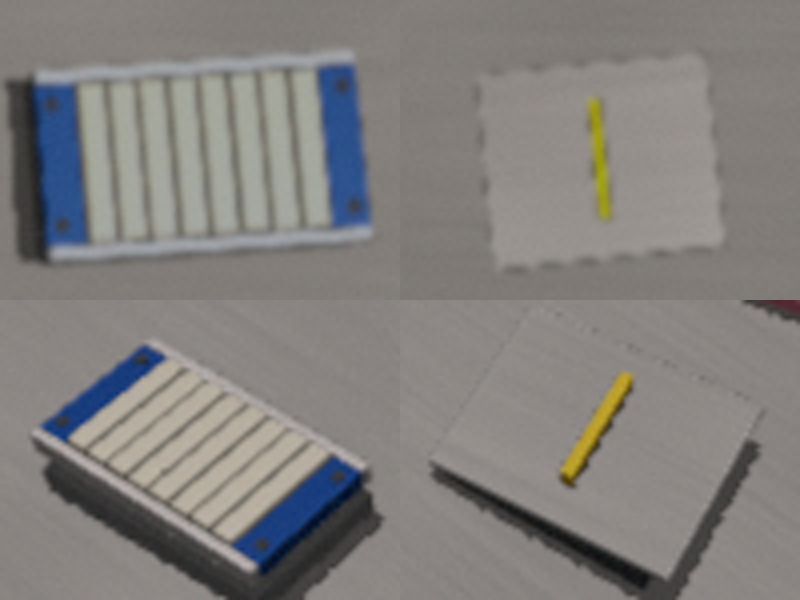

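The crops show the fixture deck corners and park-plate corners clearly in both views; I'll triangulate them.

Run:
```python
from h import *
np.set_printoptions(precision=1,suppress=True)
def show(name,T,S):
    P=[]
    for u,v in zip(T,S):
        p,e=tri(u,v); P.append(p); print(name,p,round(e,1))
    P=np.array(P); print(" mean",P.mean(0)); return P
F=show("fix",[(356.3,200),(435.3,195),(439.8,241.5),(359.5,247.5)],[(217.3,192),(161.3,157.5),(191,134.3),(245.3,166.5)])
K=show("park",[(131,201.3),(187.3,195.8),(191.5,242.5),(136,249.5)],[(403,328.5),(346,299.8),(371.8,261.5),(428,286.5)])
for P in(F,K):
    d=(P[0]+P[3]-P[1]-P[2])/2; e=(P[0]+P[1]-P[2]-P[3])/2; print("ydir(+y)",d,np.degrees(np.arctan2(-d[0],d[1])),np.linalg.norm(d),"xdir",e,np.degrees(np.arctan2(e[1],e[0])),np.linalg.norm(e))
R=show("grip",[(271.9,210.8)],[(285,213)])
# long-axis ends of grip, top face
for z in(105,): 
    a=onplane("top",((263.9+271.8-7.9+7.9)/2*0+ (272.0+263.9)/2,(224+221.3)/2),z); b=onplane("top",((271.8+279.9)/2,(197.6+200.3)/2),z); d=b-a
    print("roller x dir",d,np.degrees(np.arctan2(d[1],d[0])),(a+b)/2)
print("rib", tri((160.5,221),(386.9,290.4)))
for n,u in(("meter",(363.5,150)),("bottle",(289.5,115)),("beaker",(193,141))): print(n,onplane("top",u,{"meter":28,"bottle":130,"beaker":40}[n]))
# frame outline of roller by low-saturation dark mask
```

```text
fix [ 573.2 -207.1   45.4] 9.1
fix [ 588.9 -418.5   49.7] 4.4
fix [ 466.3 -427.8   48.1] 2.8
fix [ 449.9 -217.4   39.6] 2.7
 mean [ 519.6 -317.7   45.7]
park [570.3 386.4  31.1] 0.1
park [588.  242.8  11.6] 4.6
park [461.9 228.2  13.8] 4.5
park [441.8 371.1  28.8] 4.4
 mean [515.5 307.1  21.4]
ydir(+y) [-16.1 210.8  -6.3] 4.35816556328615 211.54746168990647 xdir [122.9   9.8   3.7] 4.57045494979013 123.37010096194305
ydir(+y) [-18.9 143.2  17.3] 7.519304976665905 145.505658164775 xdir [127.3  14.9   0.1] 6.6884847033667265 128.1373754730285
grip [538.7  12.9 102.4] 0.3
 mean [538.7  12.9 102.4]
roller x dir [ 60.4 -19.6   0. ] -17.948733205834 [538.3  13.  105. ]
rib (array([517.3, 306.7,  36.1]), np.float64(1.9763634298948416))
meter [ 715.9 -234.9   28. ]
bottle [779.6 -29.8 130. ]
beaker [733.3 224.9  40. ]
```

Call:
drive_tool(
  rows=[
    [-26.1,-25.9,0,0,0,0,-1],
    [-26.1,-25.9,0,0,0,0,-1],
    [-26.1,-25.9,0,0,0,0,-1],
    [-26.1,-25.9,0,0,0,0,-1],
    [-26.1,-25.9,0,0,0,0,-1],
    [-26.1,-25.9,0,0,0,0,-1],
    [-26.1,-25.9,0,0,0,0,-1],
    [-26.1,-25.9,0,0,0,0,-1],
  ],
)

```text
t: 0.9
position: [343.9, 318.7, 404.7]
orientation: [0.0, 0.115, 0.993, -0.001]
wrist_force: [0.9, -0.5, 0.2]
opening: 0.999
finger_force: 0.0
```

Call:
drive_tool(
  rows=[
    [-26.1,-25.9,0,0,0,0.09,-1],
    [-26.1,-25.9,0,0,0,0.09,-1],
    [-26.1,-25.9,0,0,0,0.09,-1],
    [-26.1,-25.9,0,0,0,0.09,-1],
    [-26.1,-25.9,0,0,0,0.09,-1],
    [-26.1,-25.9,0,0,0,0.09,-1],
    [-26.1,-25.9,0,0,0,0.09,-1],
    [-26.1,-25.9,0,0,0,0.09,-1],
  ],
)

```text
t: 1.7
position: [539.6, 7.8, 404.8]
orientation: [0.001, 0.159, 0.987, -0.001]
wrist_force: [1.3, 0.3, 0.6]
opening: 0.999
finger_force: 0.0
```

```bash
cat >> h.py <<'E'
from scipy.spatial.transform import Rotation as Ro
def pose():
    s=monitor.get_state(); q=s["orientation"]; return s, s["position"], Ro.from_quat(np.r_[q[1:],q[0]])
def go(p,yaw,pitch=0):
    "tool down with tool y at yaw deg; pitch deg raises the +y side; p = grasp point, mm"
    s,p0,R=pose(); y=np.radians(yaw); Y=np.array([np.cos(y),np.sin(y),0]); Z=np.array([0,0,-1.]); M=Ro.from_matrix(np.c_[np.cross(Y,Z),Y,Z])
    X=np.cross(Y,Z); M=Ro.from_rotvec(X*np.radians(-pitch))*M   # X is roller -x
    tcp=np.asarray(p,float)-164*M.apply([0,0,1])
    print("shift cm",(R.inv().apply(tcp-p0)/10).round(2),"turn",(R.inv()*M).as_rotvec().round(4))
    Yt=R.apply([0,1,0]); print("t",round(s["t"],2),"grasp pt",(p0+164*R.apply([0,0,1])).round(1),"yaw",np.degrees(np.arctan2(Yt[1],Yt[0])).round(2),"pitch",np.degrees(np.arcsin(Yt[2])).round(2),"F",s["wrist_force"].round(1),"T",s["wrist_torque"].round(2),"open",round(s["opening"],3))
E
python3 -c "
from h import *
go([538.5,13,83],72)"
```

```text
shift cm [ 0.29  0.5  15.77] turn [-0.0024  0.0019 -0.0058]
t 1.7 grasp pt [539.7   7.3 240.8] yaw 71.67 pitch -0.14 F [1.3 0.3 0.6] T [-0.01  0.03 -0.03] open 0.999
```

Call:
drive_tool(
  rows=[
    [0.3,0.5,5,0,0,0,-1],
    [0.3,0.5,10,0,0,0,-1],
    [0.3,0.5,14,0,0,0,-1],
    [0.3,0.5,15.8,0,0,0,-1],
    [0.3,0.5,15.8,0,0,0,-1],
  ],
  grip_force=45,
)

```text
t: 2.2
position: [535.2, 19.1, 243.4]
orientation: [-0.003, 0.156, 0.988, -0.001]
wrist_force: [-0.4, -0.4, -0.7]
opening: 0.998
finger_force: 0.0
```

Call:
drive_tool(
  rows=[
    [0,0,0,0,0,0,1],
    [0,0,0,0,0,0,1],
    [0,0,0,0,0,0,1],
    [0,0,0,0,0,0,1],
    [0,0,0,0,0,0,1],
    [0,0,0,0,0,0,1],
    [0,0,0,0,0,0,1],
    [0,0,0,0,0,0,1],
  ],
)

```text
t: 3.0
position: [536.9, 19.0, 246.8]
orientation: [-0.0, 0.156, 0.988, -0.0]
wrist_force: [-0.1, -0.2, 0.7]
opening: 0.36
finger_force: 0.0
```

```bash
python3 -c "
from h import *
go([538.5,13,83+100],72)"
```

```text
shift cm [ -0.33  -0.52 -10.02] turn [-0.0002 -0.      0.0013]
t 3.0 grasp pt [536.9  19.   82.8] yaw 72.08 pitch -0.01 F [-0.1 -0.2  0.7] T [-0.04  0.01 -0.01] open 0.36
```

Call:
drive_tool(
  rows=[
    [0,0,0,0,0,0,1],
    [0,0,0,0,0,0,1],
    [0,0,0,0,0,0,1],
    [0,0,0,0,0,0,1],
    [0,0,0,0,0,0,1],
    [0,0,0,0,0,0,1],
  ],
)

```text
t: 3.6
position: [537.0, 19.1, 246.7]
orientation: [-0.0, 0.156, 0.988, 0.0]
wrist_force: [0.1, -0.5, -0.8]
opening: 0.273
finger_force: 44.8
```

Call:
drive_tool(
  rows=[
    [0,0,-3,0,0,0,1],
    [0,0,-7,0,0,0,1],
    [0,0,-11,0,0,0,1],
    [0,0,-12,0,0,0,1],
    [0,0,-12,0,0,0,1],
  ],
)

```text
t: 4.1
position: [537.0, 19.1, 366.9]
orientation: [0.001, 0.156, 0.988, 0.0]
wrist_force: [-0.5, 0.4, -7.1]
opening: 0.27
finger_force: 44.8
```

```bash
python3 -c "
from h import *
go([520,-317.5,83+100],94.4)
im=eyes.snapshot('scene'); c=im[120:300,180:420]; cv2.imwrite('pics/grasp.png',cv2.resize(c,(720,540))[:,:,::-1])"
```

```text
shift cm [ -8.72 -32.55   1.97] turn [ 0.0009  0.0013 -0.3893]
t 4.1 grasp pt [537.3  19.2 202.9] yaw 72.1 pitch 0.06 F [-0.5  0.4 -7.1] T [ 0.01  0.02 -0.03] open 0.27
```

View pics/grasp.png

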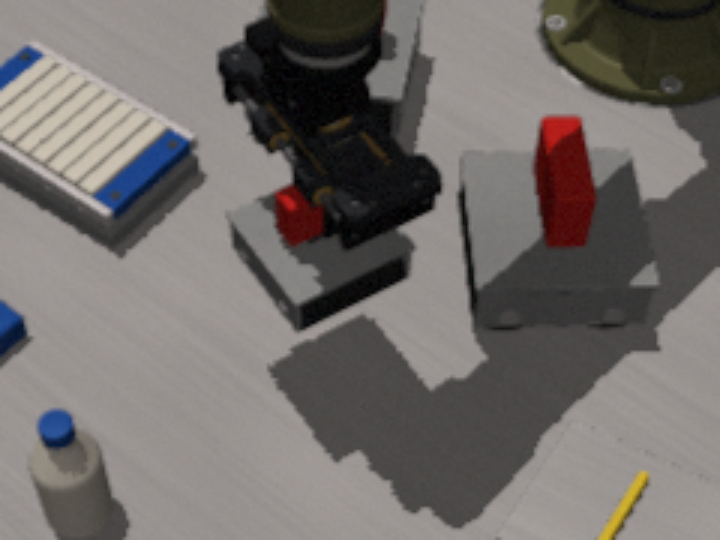

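The roller hangs level in the gripper, weight about 6–7 N. Next I'll move it over the fixture.

Call:
drive_tool(
  rows=[
    [-1.2,-4.7,0,0,0,-0.05,1],
    [-2.4,-9.4,0,0,0,-0.1,1],
    [-3.6,-14.1,0,0,0,-0.16,1],
    [-4.8,-18.8,0,0,0,-0.22,1],
    [-6,-23.5,0,0,0,-0.28,1],
    [-7.2,-28,1,0,0,-0.34,1],
    [-8.2,-32,2,0,0,-0.389,1],
    [-8.4,-32.6,2,0,0,-0.389,1],
  ],
)

```text
t: 4.95
position: [512.3, -322.9, 341.9]
orientation: [-0.005, -0.034, 0.999, -0.001]
wrist_force: [-1.6, 0.1, -6.1]
opening: 0.267
finger_force: 44.9
```

Call:
drive_tool(
  rows=[
    [0,0,1.5,0,0,0,1],
    [0,0,3,0,0,0,1],
    [0,0,3,0,0,0,1],
  ],
)

```text
t: 5.25
position: [516.2, -313.6, 311.9]
orientation: [-0.003, -0.04, 0.999, 0.003]
wrist_force: [-1.1, 1.4, -7.1]
opening: 0.272
finger_force: 44.9
```

Run:
```python
from h import *
go([516.6,-317.5,83+54],94.4)
a=eyes.snapshot('top')[170:280,330:480]; b=eyes.snapshot('scene')[100:210,130:280]
cv2.imwrite('pics/over.png',cv2.resize(np.vstack([a,b]),(400*150//150*1,587),interpolation=cv2.INTER_CUBIC)[:,:,::-1])
```

```text
shift cm [-0.02 -0.4   1.08] turn [ 0.0054 -0.0068  0.0023]
t 5.25 grasp pt [ 515.  -312.8  147.9] yaw 94.53 pitch 0.31 F [-1.1  1.4 -7.1] T [ 0.12  0.16 -0.01] open 0.272
```

View pics/over.png

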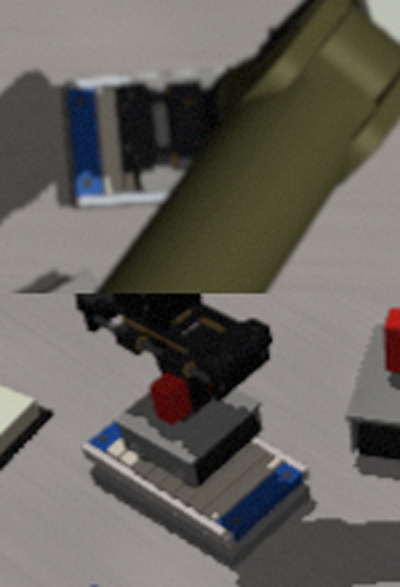

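The top view shows roller and arm over the deck; the scene view shows the roller centred above the slats and square to the rails. I'll go down by feel.

Call:
drive_tool(
  rows=[
    [0,0,0.2,0,0,0,1],
    [0,0,0.4,0,0,0,1],
    [0,0,0.6,0,0,0,1],
    [0,0,0.6,0,0,0,1],
  ],
)

```text
t: 5.75
position: [516.6, -316.8, 310.7]
orientation: [0.0, -0.038, 0.999, 0.0]
wrist_force: [0.6, 0.1, -7.4]
opening: 0.275
finger_force: 44.9
```

Call:
drive_tool(
  rows=[
    [0,0,0.15,0,0,0,1],
    [0,0,0.3,0,0,0,1],
    [0,0,0.3,0,0,0,1],
  ],
)

```text
t: 6.05
position: [516.5, -316.9, 307.5]
orientation: [-0.0, -0.038, 0.999, 0.0]
wrist_force: [0.6, 0.6, -6.8]
opening: 0.277
finger_force: 44.9
```

Call:
drive_tool(
  rows=[
    [0,0,0.15,0,0,0,1],
    [0,0,0.3,0,0,0,1],
    [0,0,0.3,0,0,0,1],
  ],
)

```text
t: 6.35
position: [516.5, -316.9, 304.4]
orientation: [-0.0, -0.038, 0.999, 0.0]
wrist_force: [-0.2, 0.0, -6.9]
opening: 0.272
finger_force: 44.9
```

Call:
drive_tool(
  rows=[
    [0,0,0.1,0,0,0,1],
    [0,0,0.2,0,0,0,1],
    [0,0,0.2,0,0,0,1],
  ],
)

```text
t: 6.65
position: [516.6, -317.2, 303.2]
orientation: [0.0, -0.038, 0.999, -0.0]
wrist_force: [-0.7, -0.1, -5.1]
opening: 0.271
finger_force: 44.9
```

Call:
drive_tool(
  rows=[
    [0,0.2,0.05,0,0,0,1],
    [0,0.4,0.1,0,0,0,1],
    [0,0.6,0.15,0,0,0,1],
    [0,0.8,0.15,0,0,0,1],
  ],
)

```text
t: 7.05
position: [516.0, -309.0, 301.6]
orientation: [0.0, -0.038, 0.999, -0.0]
wrist_force: [-1.4, -1.1, -1.2]
opening: 0.275
finger_force: 44.9
```

Run:
```python
from h import *
go([516.6,-317.5,83+54],94.4)
```

```text
shift cm [ 0.   -0.85  0.06] turn [-0.0007  0.0005 -0.0006]
t 7.05 grasp pt [ 516.1 -309.1  137.6] yaw 94.37 pitch -0.04 F [-1.4 -1.1 -1.2] T [-0.52  0.32 -0.09] open 0.275
```

Call:
drive_tool(
  rows=[
    [0,0.35,0.02,0.006,0,0,1],
    [0,0.7,0.05,0.013,0,0,1],
    [0,1.05,0.1,0.02,0,0,1],
    [0,1.4,0.15,0.026,0,0,1],
    [0,1.6,0.15,0.026,0,0,1],
  ],
)

```text
t: 7.55
position: [514.8, -292.5, 300.1]
orientation: [0.001, -0.038, 0.999, -0.013]
wrist_force: [-2.0, 0.1, 4.7]
opening: 0.27
finger_force: 44.9
```

Run:
```python
from h import *
go([516.6,-317.5,83+54],94.4)
```

```text
shift cm [ 0.01 -2.5  -0.02] turn [-0.0259  0.0003 -0.0002]
t 7.55 grasp pt [ 515.1 -296.8  136.2] yaw 94.39 pitch -1.48 F [-2.   0.1  4.7] T [-0.02  0.77 -0.13] open 0.27
```

Call:
drive_tool(
  rows=[
    [0,0.2,0.05,0,0,0,1],
    [0,0.4,0.1,0,0,0,1],
    [0,0.6,0.15,0,0,0,1],
    [0,0.8,0.2,0,0,0,1],
    [0,1,0.2,0,0,0,1],
    [0,1.2,0.2,0,0,0,1],
  ],
)

```text
t: 8.15
position: [513.7, -283.1, 298.9]
orientation: [0.001, -0.037, 0.999, -0.015]
wrist_force: [-4.2, -2.4, 9.6]
opening: 0.269
finger_force: 44.9
```

Call:
drive_tool(
  rows=[
    [0,0.2,0,0,0,0,1],
    [0,0.4,0,0,0,0,1],
    [0,0.6,0,0,0,0,1],
    [0,0.8,0,0,0,0,1],
    [0,1,0,0,0,0,1],
  ],
)

```text
t: 8.65
position: [513.0, -271.1, 297.3]
orientation: [0.001, -0.038, 0.999, -0.013]
wrist_force: [-2.8, 0.2, 5.1]
opening: 0.269
finger_force: 44.9
```

Run:
```python
from h import *
go([516.6,-317.5,83+54],94.4)
```

```text
shift cm [-0.   -4.66 -0.25] turn [-0.0259  0.0002 -0.0009]
t 8.65 grasp pt [ 513.4 -275.3  133.4] yaw 94.35 pitch -1.48 F [-2.8  0.2  5.1] T [-0.02  0.76 -0.09] open 0.269
```

Call:
drive_tool(
  rows=[
    [0,0.15,0.07,0,0,0,1],
    [0,0.3,0.14,0,0,0,1],
    [0,0.45,0.2,0,0,0,1],
    [0,0.6,0.2,0,0,0,1],
    [0,0.75,0.2,0,0,0,1],
    [0,0.9,0.2,0,0,0,1],
    [0,1.05,0.2,0,0,0,1],
  ],
)

```text
t: 9.35
position: [512.2, -262.2, 296.4]
orientation: [0.001, -0.038, 0.999, -0.014]
wrist_force: [-4.6, -2.0, 11.6]
opening: 0.274
finger_force: 44.9
```

Call:
drive_tool(
  rows=[
    [0,0.15,0.05,0,0,0,1],
    [0,0.3,0.1,0,0,0,1],
    [0,0.45,0.15,0,0,0,1],
    [0,0.6,0.15,0,0,0,1],
    [0,0.75,0.15,0,0,0,1],
    [0,0.9,0.15,0,0,0,1],
    [0,1.05,0.15,0,0,0,1],
  ],
)

```text
t: 10.05
position: [511.5, -251.8, 295.8]
orientation: [0.001, -0.037, 0.999, -0.014]
wrist_force: [-6.9, -0.4, 19.7]
opening: 0.27
finger_force: 44.9
```

Run:
```python
from h import *
go([516.6,-317.5,83+54],94.4)
```

```text
shift cm [-0.02 -6.6  -0.34] turn [-0.0272  0.0015 -0.0019]
t 10.05 grasp pt [ 512.  -256.2  131.9] yaw 94.29 pitch -1.56 F [-6.9 -0.4 19.7] T [-0.06  1.97 -0.11] open 0.27
```

Call:
drive_tool(
  rows=[
    [0.1,-0.2,-0.05,0,0,0,1],
    [0.1,-0.4,-0.05,0,0,0,1],
    [0.1,-0.6,-0.05,0,0,0,1],
    [0.1,-0.8,-0.05,0,0,0,1],
    [0.1,-1,-0.05,0,0,0,1],
    [0.1,-1.2,-0.05,0,0,0,1],
    [0.1,-1.4,-0.05,0,0,0,1],
    [0.1,-1.6,-0.05,0,0,0,1],
  ],
)

```text
t: 10.85
position: [512.3, -267.0, 296.3]
orientation: [0.002, -0.038, 0.999, -0.013]
wrist_force: [-5.4, 1.2, 15.4]
opening: 0.272
finger_force: 44.9
```

Call:
drive_tool(
  rows=[
    [0,-0.2,0,0,0,0,1],
    [0,-0.4,0,0,0,0,1],
    [0,-0.6,0,0,0,0,1],
    [0,-0.8,0,0,0,0,1],
    [0,-1,0,0,0,0,1],
    [0,-1.2,0,0,0,0,1],
    [0,-1.4,0,0,0,0,1],
    [0,-1.6,0,0,0,0,1],
  ],
)

```text
t: 11.65
position: [513.6, -282.6, 296.7]
orientation: [0.002, -0.038, 0.999, -0.013]
wrist_force: [-3.9, 0.8, 14.6]
opening: 0.275
finger_force: 44.9
```

Run:
```python
from h import *
go([516.6,-317.5,83+54],94.4)
```

```text
shift cm [-0.03 -3.52 -0.34] turn [-0.026   0.0027 -0.0005]
t 11.65 grasp pt [ 514.4 -286.8  132.8] yaw 94.37 pitch -1.49 F [-3.9  0.8 14.6] T [ 0.32  1.2  -0.11] open 0.275
```

Call:
drive_tool(
  rows=[
    [0.05,-0.2,0,0,0,0,1],
    [0.05,-0.4,0,0,0,0,1],
    [0.05,-0.6,0,0,0,0,1],
    [0.05,-0.8,0,0,0,0,1],
    [0.05,-1,0,0,0,0,1],
    [0.05,-1.2,0,0,0,0,1],
    [0.05,-1.4,0,0,0,0,1],
    [0.05,-1.6,0,0,0,0,1],
  ],
)

```text
t: 12.45
position: [514.7, -298.2, 297.1]
orientation: [0.002, -0.038, 0.999, -0.013]
wrist_force: [-2.7, 1.4, 16.2]
opening: 0.274
finger_force: 44.9
```

Call:
drive_tool(
  rows=[
    [0,-0.2,0,0,0,0,1],
    [0,-0.4,0,0,0,0,1],
    [0,-0.6,0,0,0,0,1],
    [0,-0.8,0,0,0,0,1],
    [0,-1,0,0,0,0,1],
    [0,-1.2,0,0,0,0,1],
    [0,-1.4,0,0,0,0,1],
    [0,-1.6,0,0,0,0,1],
  ],
)

```text
t: 13.25
position: [516.0, -313.5, 297.5]
orientation: [0.002, -0.039, 0.999, -0.012]
wrist_force: [-3.0, 3.7, 15.6]
opening: 0.275
finger_force: 44.9
```

Run:
```python
from h import *
go([516.6,-317.5,83+54],94.4)
```

```text
shift cm [-0.03 -0.42 -0.34] turn [-0.0243  0.0033  0.0003]
t 13.25 grasp pt [ 516.9 -317.4  133.5] yaw 94.42 pitch -1.39 F [-3.   3.7 15.6] T [ 0.88  1.11 -0.16] open 0.275
```

Call:
drive_tool(
  rows=[
    [0,-0.2,0,0,0,0,1],
    [0,-0.4,0,0,0,0,1],
    [0,-0.6,0,0,0,0,1],
    [0,-0.8,0,0,0,0,1],
    [0,-1,0,0,0,0,1],
    [0,-1.2,0,0,0,0,1],
    [0,-1.4,0,0,0,0,1],
    [0,-1.6,0,0,0,0,1],
  ],
)

```text
t: 14.05
position: [517.3, -329.2, 297.8]
orientation: [0.002, -0.039, 0.999, -0.012]
wrist_force: [-3.4, 5.9, 17.1]
opening: 0.271
finger_force: 44.9
```

Call:
drive_tool(
  rows=[
    [0,-0.2,0,0,0,0,1],
    [0,-0.4,0,0,0,0,1],
    [0,-0.6,0,0,0,0,1],
    [0,-0.8,0,0,0,0,1],
    [0,-1,0,0,0,0,1],
    [0,-1.2,0,0,0,0,1],
    [0,-1.4,0,0,0,0,1],
    [0,-1.6,0,0,0,0,1],
  ],
)

```text
t: 14.85
position: [518.5, -346.4, 298.3]
orientation: [0.003, -0.038, 0.999, -0.013]
wrist_force: [-1.8, -0.0, 12.5]
opening: 0.274
finger_force: 44.9
```

Run:
```python
from h import *
go([516.6,-317.5,83+54],94.4)
```

```text
shift cm [-0.03  2.88 -0.35] turn [-0.0271  0.0043 -0.0004]
t 14.85 grasp pt [ 519.5 -350.7  134.4] yaw 94.37 pitch -1.55 F [-1.8 -0.  12.5] T [ 0.42  0.59 -0.07] open 0.274
```

Call:
drive_tool(
  rows=[
    [0,-0.2,0.05,0,0,0,1],
    [0,-0.4,0.05,0,0,0,1],
    [0,-0.6,0.05,0,0,0,1],
    [0,-0.8,0.05,0,0,0,1],
    [0,-1,0.05,0,0,0,1],
    [0,-1.2,0.05,0,0,0,1],
    [0,-1.4,0.05,0,0,0,1],
  ],
)

```text
t: 15.55
position: [519.6, -360.5, 298.6]
orientation: [0.003, -0.038, 0.999, -0.014]
wrist_force: [-2.0, 0.5, 13.5]
opening: 0.277
finger_force: 44.9
```

Call:
drive_tool(
  rows=[
    [0,-0.2,0,0,0,0,1],
    [0,-0.4,0,0,0,0,1],
    [0,-0.6,0,0,0,0,1],
    [0,-0.8,0,0,0,0,1],
    [0,-1,0,0,0,0,1],
    [0,-1.2,0,0,0,0,1],
    [0,-1.3,0,0,0,0,1],
  ],
)

```text
t: 16.25
position: [520.6, -373.4, 298.8]
orientation: [0.003, -0.038, 0.999, -0.014]
wrist_force: [-2.0, 0.7, 13.2]
opening: 0.27
finger_force: 44.9
```

Run:
```python
from h import *
go([516.6,-317.5,83+54],94.4)
```

```text
shift cm [-0.03  5.6  -0.37] turn [-0.0275  0.0049 -0.0006]
t 16.25 grasp pt [ 521.8 -377.9  134.9] yaw 94.36 pitch -1.58 F [-2.   0.7 13.2] T [ 0.66  0.47 -0.09] open 0.27
```

Call:
drive_tool(
  rows=[
    [0,-0.15,0.03,-0.003,0,0,1],
    [0,-0.3,0.06,-0.006,0,0,1],
    [0,-0.5,0.06,-0.006,0,0,1],
  ],
)

```text
t: 16.55
position: [521.1, -378.6, 298.8]
orientation: [0.003, -0.038, 0.999, -0.011]
wrist_force: [-1.9, 0.4, 14.5]
opening: 0.271
finger_force: 44.9
```

Run:
```python
from h import *
go([516.6,-317.5,83+54],94.4)
```

```text
shift cm [-0.02  6.12 -0.36] turn [-0.0224  0.0051 -0.0003]
t 16.55 grasp pt [ 522.2 -382.2  134.8] yaw 94.38 pitch -1.28 F [-1.9  0.4 14.5] T [ 0.31  0.61 -0.08] open 0.271
```

Call:
drive_tool(
  rows=[
    [0,0.2,0,0,0,0,1],
    [0,0.4,0,0,0,0,1],
    [0,0.6,0,0,0,0,1],
    [0,0.8,0,0,0,0,1],
    [0,1,0,0,0,0,1],
    [0,1.2,0,0,0,0,1],
    [0,1.4,0,0,0,0,1],
    [0,1.6,0,0,0,0,1],
  ],
)

```text
t: 17.35
position: [519.7, -363.0, 298.5]
orientation: [0.003, -0.038, 0.999, -0.012]
wrist_force: [-1.1, -0.0, 14.2]
opening: 0.272
finger_force: 44.9
```

Run:
```python
from h import *
go([516.6,-317.5,83+54],94.4)
```

```text
shift cm [-0.04  4.55 -0.35] turn [-0.0234  0.0052 -0.0005]
t 17.35 grasp pt [ 520.9 -366.8  134.6] yaw 94.37 pitch -1.34 F [-1.1 -0.  14.2] T [-0.03  0.64 -0.07] open 0.272
```

Call:
drive_tool(
  rows=[
    [0,0.25,0.02,0,0,0,1],
    [0,0.5,0.02,0,0,0,1],
    [0,0.75,0.02,0,0,0,1],
    [0,1,0.02,0,0,0,1],
    [0,1.25,0.02,0,0,0,1],
    [0,1.5,0.02,0,0,0,1],
    [0,1.75,0.02,0,0,0,1],
    [0,2,0.02,0,0,0,1],
  ],
)

```text
t: 18.15
position: [518.1, -343.2, 298.1]
orientation: [0.003, -0.038, 0.999, -0.012]
wrist_force: [-2.4, -0.2, 15.8]
opening: 0.27
finger_force: 44.9
```

Call:
drive_tool(
  rows=[
    [0,0.25,0.02,0,0,0,1],
    [0,0.5,0.02,0,0,0,1],
    [0,0.75,0.02,0,0,0,1],
    [0,1,0.02,0,0,0,1],
    [0,1.25,0.02,0,0,0,1],
    [0,1.5,0.02,0,0,0,1],
    [0,1.75,0.02,0,0,0,1],
    [0,2,0.02,0,0,0,1],
  ],
)

```text
t: 18.95
position: [516.5, -323.5, 297.7]
orientation: [0.003, -0.038, 0.999, -0.012]
wrist_force: [-3.2, -0.5, 16.6]
opening: 0.271
finger_force: 44.9
```

Call:
drive_tool(
  rows=[
    [0,0.25,0.02,0,0,0,1],
    [0,0.5,0.02,0,0,0,1],
    [0,0.75,0.02,0,0,0,1],
    [0,1,0.02,0,0,0,1],
    [0,1.25,0.02,0,0,0,1],
    [0,1.5,0.02,0,0,0,1],
    [0,1.75,0.02,0,0,0,1],
    [0,2,0.02,0,0,0,1],
  ],
)

```text
t: 19.75
position: [514.9, -303.7, 297.2]
orientation: [0.003, -0.038, 0.999, -0.012]
wrist_force: [-4.3, 0.2, 18.2]
opening: 0.271
finger_force: 44.9
```

Run:
```python
from h import *
go([516.6,-317.5,83+54],94.4)
```

```text
shift cm [-0.07 -1.4  -0.35] turn [-0.0232  0.0049 -0.0011]
t 19.75 grasp pt [ 515.9 -307.4  133.2] yaw 94.34 pitch -1.33 F [-4.3  0.2 18.2] T [-0.18  1.2  -0.06] open 0.271
```

Smooth and even. I'll finish this pass, then return.

Call:
drive_tool(
  rows=[
    [0.05,0.25,-0.03,0,0,0,1],
    [0.05,0.5,-0.03,0,0,0,1],
    [0.05,0.75,-0.03,0,0,0,1],
    [0.05,1,-0.03,0,0,0,1],
    [0.05,1.25,-0.03,0,0,0,1],
    [0.05,1.5,-0.03,0,0,0,1],
    [0.05,1.75,-0.03,0,0,0,1],
    [0.05,2,-0.03,0,0,0,1],
  ],
)

```text
t: 20.55
position: [513.1, -283.5, 296.7]
orientation: [0.003, -0.038, 0.999, -0.011]
wrist_force: [-2.3, -0.2, 16.2]
opening: 0.272
finger_force: 44.9
```

Call:
drive_tool(
  rows=[
    [0.05,0.25,0,0,0,0,1],
    [0.05,0.5,0,0,0,0,1],
    [0.05,0.75,0,0,0,0,1],
    [0.05,1,0,0,0,0,1],
    [0.05,1.25,0,0,0,0,1],
    [0.05,1.5,0,0,0,0,1],
    [0.05,1.75,0,0,0,0,1],
    [0.05,2,0,0,0,0,1],
  ],
)

```text
t: 21.35
position: [511.3, -263.4, 296.1]
orientation: [0.003, -0.038, 0.999, -0.011]
wrist_force: [-2.1, -0.2, 16.6]
opening: 0.272
finger_force: 44.9
```

Call:
drive_tool(
  rows=[
    [0,0.2,0,0,0,0,1],
    [0,0.4,0,0,0,0,1],
    [0,0.6,0,0,0,0,1],
    [0,0.8,0,0,0,0,1],
    [0,1,0,0,0,0,1],
    [0,1.2,0,0,0,0,1],
    [0,1.4,0,0,0,0,1],
  ],
)

```text
t: 22.05
position: [510.2, -249.4, 295.8]
orientation: [0.003, -0.038, 0.999, -0.011]
wrist_force: [-2.9, -0.0, 17.0]
opening: 0.275
finger_force: 44.9
```

Run:
```python
from h import *
go([516.6,-317.5,83+54],94.4)
b=eyes.snapshot('scene')[100:210,130:280]
cv2.imwrite('pics/mid.png',cv2.resize(b,(750,550),interpolation=cv2.INTER_CUBIC)[:,:,::-1])
```

```text
shift cm [-0.12 -6.85 -0.37] turn [-0.0224  0.0052 -0.0005]
t 22.05 grasp pt [ 511.3 -253.   131.8] yaw 94.37 pitch -1.29 F [-2.9 -0.  17. ] T [-0.35  0.88 -0.1 ] open 0.275
```

View pics/mid.png

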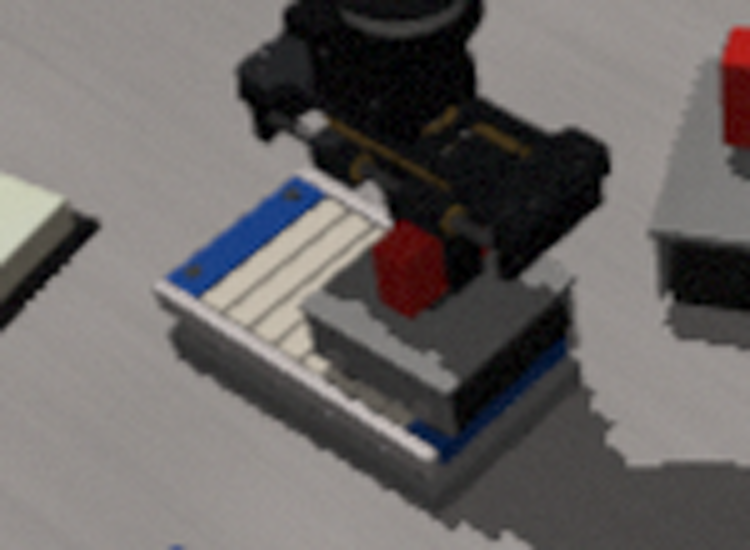

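Call:
drive_tool(
  rows=[
    [0,-0.2,0.04,0.006,0,0,1],
    [0,-0.4,0.08,0.006,0,0,1],
    [0,-0.6,0.08,0.006,0,0,1],
    [0,-0.8,0.08,0.006,0,0,1],
    [0,-1,0.08,0.006,0,0,1],
    [0,-1.2,0.08,0.006,0,0,1],
    [0,-1.4,0.08,0.006,0,0,1],
    [0,-1.6,0.08,0.006,0,0,1],
  ],
)

```text
t: 22.9
position: [511.5, -265.4, 296.1]
orientation: [0.003, -0.038, 0.999, -0.014]
wrist_force: [-3.2, 1.6, 21.2]
opening: 0.274
finger_force: 44.9
```

Call:
drive_tool(
  rows=[
    [0,-0.25,0,0,0,0,1],
    [0,-0.5,0,0,0,0,1],
    [0,-0.75,0,0,0,0,1],
    [0,-1,0,0,0,0,1],
    [0,-1.25,0,0,0,0,1],
    [0,-1.5,0,0,0,0,1],
    [0,-1.75,0,0,0,0,1],
    [0,-2,0,0,0,0,1],
  ],
)

```text
t: 23.7
position: [513.1, -285.2, 296.6]
orientation: [0.003, -0.038, 0.999, -0.014]
wrist_force: [-4.3, 0.3, 20.0]
opening: 0.269
finger_force: 44.9
```

Call:
drive_tool(
  rows=[
    [0,-0.25,0,0,0,0,1],
    [0,-0.5,0,0,0,0,1],
    [0,-0.75,0,0,0,0,1],
    [0,-1,0,0,0,0,1],
    [0,-1.25,0,0,0,0,1],
    [0,-1.5,0,0,0,0,1],
    [0,-1.75,0,0,0,0,1],
    [0,-2,0,0,0,0,1],
  ],
)

```text
t: 24.5
position: [514.7, -305.1, 297.2]
orientation: [0.004, -0.038, 0.999, -0.014]
wrist_force: [-2.8, 1.5, 19.7]
opening: 0.274
finger_force: 44.9
```

Run:
```python
from h import *
go([516.6,-317.5,83+54],94.4)
```

```text
shift cm [-0.1  -1.26 -0.35] turn [-0.0277  0.0062 -0.0004]
t 24.5 grasp pt [ 516.1 -309.6  133.2] yaw 94.37 pitch -1.59 F [-2.8  1.5 19.7] T [ 0.53  0.88 -0.09] open 0.274
```

Now the −y half with the pitch shifted back onto the other drum.

Call:
drive_tool(
  rows=[
    [0,-0.2,0,-0.006,0,0,1],
    [0,-0.45,0,-0.007,0,0,1],
    [0,-0.7,0,-0.007,0,0,1],
    [0,-0.95,0,-0.007,0,0,1],
    [0,-1.2,0,-0.007,0,0,1],
    [0,-1.45,0,-0.007,0,0,1],
    [0,-1.7,0,-0.007,0,0,1],
    [0,-1.95,0,-0.007,0,0,1],
  ],
)

```text
t: 25.3
position: [516.3, -324.7, 297.6]
orientation: [0.004, -0.038, 0.999, -0.011]
wrist_force: [-2.7, 0.8, 17.2]
opening: 0.271
finger_force: 44.9
```

Call:
drive_tool(
  rows=[
    [0,-0.25,0,0,0,0,1],
    [0,-0.5,0,0,0,0,1],
    [0,-0.75,0,0,0,0,1],
    [0,-1,0,0,0,0,1],
    [0,-1.25,0,0,0,0,1],
    [0,-1.5,0,0,0,0,1],
    [0,-1.75,0,0,0,0,1],
    [0,-2,0,0,0,0,1],
  ],
)

```text
t: 26.1
position: [517.8, -344.6, 298.1]
orientation: [0.004, -0.038, 0.999, -0.011]
wrist_force: [-2.4, 0.8, 18.1]
opening: 0.272
finger_force: 44.9
```

Call:
drive_tool(
  rows=[
    [0,-0.25,0,-0.003,0,0,1],
    [0,-0.5,0,-0.003,0,0,1],
    [0,-0.75,0,-0.003,0,0,1],
    [0,-1,0,-0.003,0,0,1],
    [0,-1.25,0,-0.003,0,0,1],
    [0,-1.5,0,-0.003,0,0,1],
    [0,-1.75,0,-0.003,0,0,1],
    [0,-2,0,-0.003,0,0,1],
  ],
)

```text
t: 26.9
position: [519.5, -364.5, 298.4]
orientation: [0.004, -0.038, 0.999, -0.01]
wrist_force: [-1.6, 0.9, 17.4]
opening: 0.272
finger_force: 44.9
```

Call:
drive_tool(
  rows=[
    [0,-0.2,0,0,0,0,1],
    [0,-0.4,0,0,0,0,1],
    [0,-0.6,0,0,0,0,1],
    [0,-0.8,0,0,0,0,1],
    [0,-1,0,0,0,0,1],
  ],
)

```text
t: 27.4
position: [520.3, -374.4, 298.6]
orientation: [0.004, -0.038, 0.999, -0.01]
wrist_force: [-1.0, 1.3, 16.5]
opening: 0.277
finger_force: 44.9
```

Run:
```python
from h import *
go([516.6,-317.5,83+54],94.4)
```

```text
shift cm [-0.07  5.7  -0.35] turn [-0.0197  0.0069 -0.    ]
t 27.4 grasp pt [ 521.7 -377.6  134.7] yaw 94.39 pitch -1.13 F [-1.   1.3 16.5] T [ 0.15  0.48 -0.08] open 0.277
```

Call:
drive_tool(
  rows=[
    [0,0,-1,0,0,0,1],
    [0,0,-3,0,0,0,1],
    [0,0,-6,0,0,0,1],
    [0,0,-10,0,0,0,1],
    [0,0,-13,0,0,0,1],
    [0,0,-13,0,0,0,1],
  ],
)

```text
t: 28.0
position: [519.1, -371.7, 427.6]
orientation: [0.003, -0.039, 0.999, -0.009]
wrist_force: [0.9, -1.1, -6.8]
opening: 0.275
finger_force: 44.9
```

Run:
```python
from h import *
np.set_printoptions(precision=1,suppress=True)
A=lambda d:round(float(np.degrees(np.arctan2(d[1],d[0]))),1)
for n,C,rib in(("top",[(131,201.3),(187.3,195.8),(191.5,242.5),(136,249.5)],[(159.35,207),(161.7,235)]),("scene",[(403,328.5),(346,299.8),(371.8,261.5),(428,286.5)],[(379.25,303.1),(394.5,277.7)])):
    P=np.array([onplane(n,c,z) for c,z in zip(C,(36,18,18,36))]); m=P.mean(0)
    x=P[0]+P[1]-P[2]-P[3]; y=P[0]+P[3]-P[1]-P[2]; print(n,m,"xyaw",A(x),"yyaw",A(y)-90,np.linalg.norm(x)/2,np.linalg.norm(y)/2)
    r=[onplane(n,c,37) for c in rib]; print(" rib",(r[0]+r[1])/2,A(r[0]-r[1]),np.linalg.norm(r[0]-r[1]))
for n,C in(("top",[(356.3,200),(435.3,195),(439.8,241.5),(359.5,247.5)]),("scene",[(217.3,192),(161.3,157.5),(191,134.3),(245.3,166.5)])):
    P=np.array([onplane(n,c,50.6) for c in C]); print("fix",n,P.mean(0))
go([516.6,-317.5,220],97)
```

```text
top [515.8 304.5  27. ] xyaw 7.2 yyaw 7.700000000000003 127.33087848228939 145.88669950219787
 rib [517.8 305.6  37. ] 6.5 74.54626563652464
scene [517.8 309.5  27. ] xyaw 6.3 yyaw 7.099999999999994 127.83543789032004 143.83142747123014
 rib [516.6 307.5  37. ] 7.6 79.69340301761139
fix top [ 520.7 -318.6   50.6]
fix scene [ 521.4 -311.7   50.6]
shift cm [-0.1  5.5  4.3] turn [-0.  0. -0.]
t 28.0 grasp pt [ 520.2 -374.7  263.6] yaw 94.41 pitch -1.07 F [ 0.9 -1.1 -6.8] T [-0.1 -0.1  0. ] open 0.275
```

Run:
```python
from h import *
go([517,-42,262],94.4)
go([516,290,250],97,7)
```

```text
shift cm [-2.33 32.88 -0.44] turn [-0.0187  0.0051  0.0003]
t 28.0 grasp pt [ 520.2 -374.7  263.6] yaw 94.41 pitch -1.07 F [ 0.9 -1.1 -6.8] T [-0.09 -0.09  0.01] open 0.275
shift cm [-4.87 64.02  0.31] turn [-0.141   0.0075 -0.0447]
t 28.0 grasp pt [ 520.2 -374.7  263.6] yaw 94.41 pitch -1.07 F [ 0.9 -1.1 -6.8] T [-0.09 -0.09  0.01] open 0.275
```

Call:
drive_tool(
  rows=[
    [-0.3,4.2,0,0,0,0,1],
    [-0.6,8.5,0,-0.005,0,0,1],
    [-0.9,12.8,0,-0.01,0.002,0,1],
    [-1.2,17,0,-0.015,0.004,0,1],
    [-1.5,21.2,-0.2,-0.019,0.005,0,1],
    [-1.8,25.5,-0.3,-0.019,0.005,0,1],
    [-2.1,29.5,-0.4,-0.019,0.005,0,1],
    [-2.3,32.9,-0.4,-0.019,0.005,0,1],
  ],
)

```text
t: 28.8
position: [515.0, -38.1, 420.1]
orientation: [-0.005, -0.04, 0.999, 0.002]
wrist_force: [0.5, -0.6, -7.3]
opening: 0.272
finger_force: 45.0
```

Run:
```python
from h import *
go([516,290,250],97,0)
b=eyes.snapshot('scene')[115:205,145:265]
cv2.imwrite('pics/slats.png',cv2.resize(b,(800,600),interpolation=cv2.INTER_CUBIC)[:,:,::-1])
```

```text
shift cm [-2.7  32.69  0.73] turn [ 0.0045 -0.0096 -0.0429]
t 28.8 grasp pt [513.4 -37.5 256.2] yaw 94.54 pitch 0.25 F [ 0.5 -0.6 -7.3] T [ 0.03 -0.12 -0.01] open 0.272
```

View pics/slats.png

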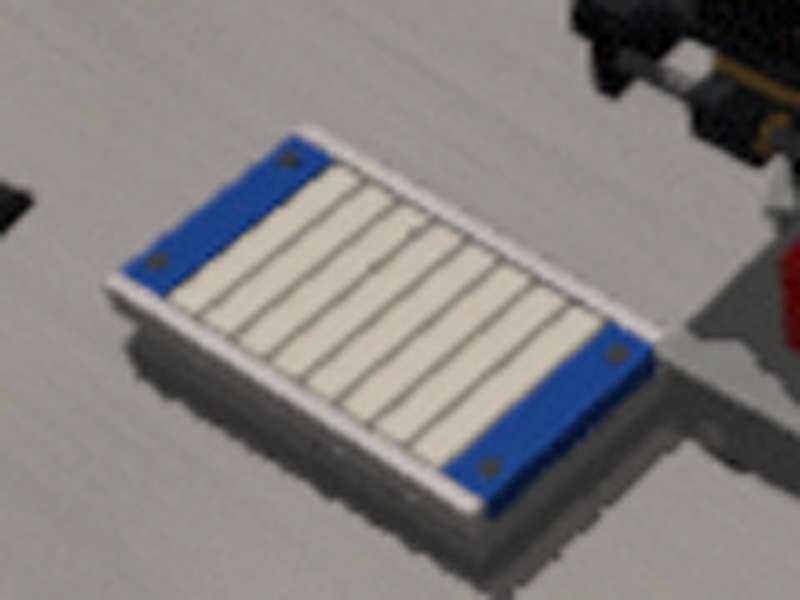

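All eight slats (crop 170–600, 165–460) lie level with rails and end blocks, with no step left. On to the ledge.

Call:
drive_tool(
  rows=[
    [-0.3,4.2,0,0,0,0,1],
    [-0.6,8.5,0,0,0,-0.01,1],
    [-0.9,12.8,0,0,0,-0.02,1],
    [-1.3,17,0,0,0,-0.03,1],
    [-1.6,21.2,0,0,0,-0.043,1],
    [-2,25.5,0.3,0,0,-0.043,1],
    [-2.3,29.5,0.5,0,0,-0.043,1],
    [-2.5,33,0.7,0,0,-0.043,1],
  ],
)

```text
t: 29.65
position: [514.5, 291.9, 413.2]
orientation: [-0.005, -0.061, 0.998, 0.001]
wrist_force: [-0.3, -0.2, -6.5]
opening: 0.274
finger_force: 45.0
```

Call:
drive_tool(
  rows=[
    [0,0,0.7,0,0,0,1],
    [0,0,2,0,0,0,1],
    [0,0,2,0,0,0,1],
    [0,0,2,0,0,0,1],
  ],
)

```text
t: 30.05
position: [515.8, 287.7, 395.7]
orientation: [-0.004, -0.058, 0.998, 0.0]
wrist_force: [0.5, -1.2, -6.8]
opening: 0.272
finger_force: 45.0
```

Run:
```python
from h import *
go([515.7,289.8,169],97,7)
```

```text
shift cm [-0.07 -1.8   6.39] turn [-0.1207 -0.0073 -0.0057]
t 30.05 grasp pt [514.6 287.8 231.7] yaw 96.7 pitch 0.08 F [ 0.5 -1.2 -6.8] T [ 0.04 -0.    0.01] open 0.272
```

Call:
drive_tool(
  rows=[
    [0,-0.4,1,-0.03,0,0,1],
    [0,-0.9,3,-0.06,-0.004,-0.003,1],
    [-0.1,-1.4,5,-0.09,-0.007,-0.005,1],
    [-0.1,-1.8,6.4,-0.121,-0.007,-0.005,1],
    [-0.1,-1.8,6.4,-0.121,-0.007,-0.005,1],
    [-0.1,-1.8,6.4,-0.121,-0.007,-0.005,1],
    [-0.1,-1.8,6.4,-0.121,-0.007,-0.005,1],
  ],
)

```text
t: 30.75
position: [519.1, 272.0, 335.0]
orientation: [-0.001, -0.062, 0.996, 0.062]
wrist_force: [-0.1, 0.8, -6.8]
opening: 0.268
finger_force: 45.0
```

Run:
```python
from h import *
go([515.7,289.8,169],97,7)
go([514.8,297.1,109.2],97,7)
a=eyes.snapshot('top')[150:300,80:280]; b=eyes.snapshot('scene')[220:370,290:490]
cv2.imwrite('pics/park1.png',cv2.resize(np.hstack([a,b]),(800,300),interpolation=cv2.INTER_CUBIC)[:,:,::-1])
```

```text
shift cm [ 0.12 -0.23  0.3 ] turn [0.0028 0.0046 0.0022]
t 30.75 grasp pt [517.3 292.4 172.3] yaw 97.13 pitch 7.16 F [-0.1  0.8 -6.8] T [-0.33  0.05  0.02] open 0.268
shift cm [ 0.15 -0.25  6.32] turn [0.0028 0.0046 0.0022]
t 30.75 grasp pt [517.3 292.4 172.3] yaw 97.13 pitch 7.16 F [-0.1  0.8 -6.8] T [-0.33  0.05  0.02] open 0.268
```

View pics/park1.png

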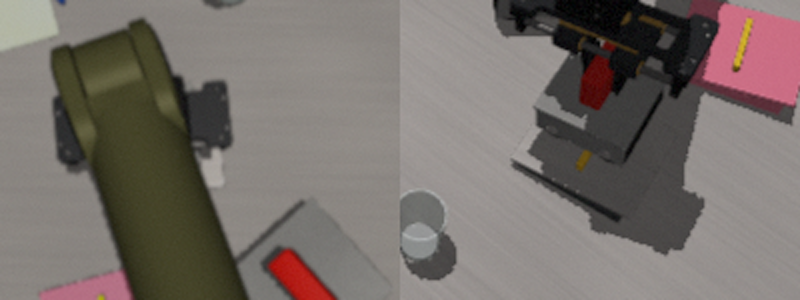

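The roller hovers square over the grey ledge, with the yellow rib showing under it near crop (582,160). Lowering now.

Call:
drive_tool(
  rows=[
    [0.1,-0.2,2,0.003,0.004,0.002,1],
    [0.1,-0.2,4,0.003,0.004,0.002,1],
    [0.1,-0.2,5,0.003,0.004,0.002,1],
    [0.1,-0.2,5,0.003,0.004,0.002,1],
    [0.1,-0.2,5,0.003,0.004,0.002,1],
    [0.1,-0.2,5,0.003,0.004,0.002,1],
  ],
)

```text
t: 31.45
position: [517.9, 276.0, 285.1]
orientation: [-0.003, -0.061, 0.996, 0.061]
wrist_force: [-0.5, 0.1, -6.4]
opening: 0.27
finger_force: 45.0
```

Run:
```python
from h import *
go([514.8,297.1,109.2],97,7)
```

```text
shift cm [ 0.05 -0.02  1.32] turn [0.0001 0.0006 0.    ]
t 31.45 grasp pt [515.5 295.8 122.3] yaw 97.0 pitch 7.0 F [-0.5  0.1 -6.4] T [-0.39 -0.01  0.03] open 0.27
```

Call:
drive_tool(
  rows=[
    [0,0,0.3,0,0,0,1],
    [0,0,0.6,0,0,0,1],
    [0,0,0.9,0,0,0,1],
    [0,0,0.9,0,0,0,1],
  ],
)

```text
t: 31.85
position: [516.8, 276.8, 274.1]
orientation: [-0.005, -0.061, 0.996, 0.06]
wrist_force: [-0.4, -0.8, -7.3]
opening: 0.277
finger_force: 45.0
```

Call:
drive_tool(
  rows=[
    [0,0,0.1,0,0,0,1],
    [0,0,0.2,0,0,0,1],
    [0,0,0.3,0,0,0,1],
    [0,0,0.3,0,0,0,1],
  ],
)

```text
t: 32.25
position: [517.1, 277.3, 272.1]
orientation: [-0.004, -0.061, 0.996, 0.061]
wrist_force: [-1.1, -0.1, -5.1]
opening: 0.271
finger_force: 45.0
```

Run:
```python
from h import *
go([514.8,297.1,109.2],97,7)
```

```text
shift cm [-0.01 -0.    0.01] turn [-0.0005 -0.0015 -0.0002]
t 32.25 grasp pt [514.4 297.  109.3] yaw 96.99 pitch 6.97 F [-1.1 -0.1 -5.1] T [-0.29  0.14  0.01] open 0.271
```

Call:
drive_tool(
  rows=[
    [0,0,0.06,0,0,0,1],
    [0,0,0.12,0,0,0,1],
    [0,-0.1,0.12,0,0,0,1],
    [0,-0.2,0.12,0,0,0,1],
    [0,-0.2,0.12,0,0,0,1],
  ],
)

```text
t: 32.75
position: [517.3, 275.5, 271.7]
orientation: [-0.004, -0.061, 0.996, 0.061]
wrist_force: [-4.0, -1.9, 5.5]
opening: 0.268
finger_force: 45.0
```

Call:
drive_tool(
  rows=[
    [0,-0.1,0,0,0,0,1],
    [0,-0.2,0,0,0,0,1],
    [0,-0.2,0,0,0,0,1],
  ],
)

```text
t: 33.05
position: [517.6, 273.5, 271.5]
orientation: [-0.004, -0.061, 0.996, 0.061]
wrist_force: [-4.1, -1.7, 6.0]
opening: 0.271
finger_force: 45.0
```

Call:
drive_tool(
  rows=[
    [0,-0.1,0,0,0,0,1],
    [0,-0.2,0,0,0,0,1],
    [0,-0.2,0,0,0,0,1],
  ],
)

```text
t: 33.35
position: [517.8, 271.5, 271.2]
orientation: [-0.004, -0.061, 0.996, 0.061]
wrist_force: [-4.1, -1.8, 5.5]
opening: 0.271
finger_force: 45.0
```

Run:
```python
from h import *
go([514.8,297.1,109.2],97,7)
```

```text
shift cm [-0.01  0.58 -0.  ] turn [ 0.0004 -0.0012 -0.0001]
t 33.35 grasp pt [515.2 291.4 108.5] yaw 96.99 pitch 7.02 F [-4.1 -1.8  5.5] T [-0.42  1.05  0.2 ] open 0.271
```

Call:
drive_tool(
  rows=[
    [0,-0.1,0,0,0,0,1],
    [0,-0.2,0,0,0,0,1],
    [0,-0.2,0,0,0,0,1],
  ],
)

```text
t: 33.65
position: [518.1, 269.6, 271.0]
orientation: [-0.004, -0.061, 0.996, 0.061]
wrist_force: [-3.7, -3.3, 5.3]
opening: 0.273
finger_force: 45.0
```

Call:
drive_tool(
  rows=[
    [0,-0.1,0,0,0,0,1],
    [0,-0.2,0,0,0,0,1],
    [0,-0.2,0,0,0,0,1],
  ],
)

```text
t: 33.95
position: [518.1, 268.9, 270.9]
orientation: [-0.004, -0.061, 0.996, 0.062]
wrist_force: [-4.7, 0.9, 6.9]
opening: 0.272
finger_force: 45.0
```

The +y drum now bears on the rib. I'll ease off, release and withdraw.

Call:
drive_tool(
  rows=[
    [0,0.1,-0.1,0,0,0,1],
    [0.05,0.1,-0.2,0,0,0,1],
    [0.05,0.1,-0.25,0,0,0,1],
    [0.05,0.1,-0.25,0,0,0,1],
  ],
  grip_force=10,
)

```text
t: 34.35
position: [517.9, 268.6, 271.8]
orientation: [-0.004, -0.061, 0.996, 0.061]
wrist_force: [1.1, 3.1, -4.8]
opening: 0.275
finger_force: 10.0
```

Call:
drive_tool(
  rows=[
    [0,0,0,0,0,0,-1],
    [0,0,0,0,0,0,-1],
    [0,0,0,0,0,0,-1],
    [0,0,0,0,0,0,-1],
    [0,0,0,0,0,0,-1],
    [0,0,0,0,0,0,-1],
    [0,0,0,0,0,0,-1],
    [0,0,0,0,0,0,-1],
  ],
)

```text
t: 35.15
position: [517.6, 268.1, 271.9]
orientation: [-0.005, -0.061, 0.996, 0.06]
wrist_force: [-0.5, 0.4, 0.1]
opening: 0.917
finger_force: 0.0
```

Call:
drive_tool(
  rows=[
    [0,0,-1,0,0,0,-1],
    [0,0,-3,0,0,0,-1],
    [0,0,-6,0,0,0,-1],
    [0,0,-10,0,0,0,-1],
    [0,0,-14,0,0,0,-1],
    [0,0,-14,0,0,0,-1],
  ],
)

```text
t: 35.75
position: [521.7, 250.6, 418.4]
orientation: [0.001, -0.06, 0.996, 0.063]
wrist_force: [0.8, 0.9, 0.4]
opening: 0.999
finger_force: 0.0
```

Run:
```python
from h import *
go([515,297,250],97,7)
b=eyes.snapshot('scene')[150:400,150:500]
cv2.imwrite('pics/park2.png',cv2.resize(b,(784,560),interpolation=cv2.INTER_CUBIC)[:,:,::-1])
```

```text
shift cm [0.11 2.6  0.89] turn [ 0.0038  0.0094 -0.0004]
t 35.75 grasp pt [520.7 271.2 255.7] yaw 96.98 pitch 7.22 F [0.8 0.9 0.4] T [-0.11 -0.02 -0.02] open 0.999
```

View pics/park2.png

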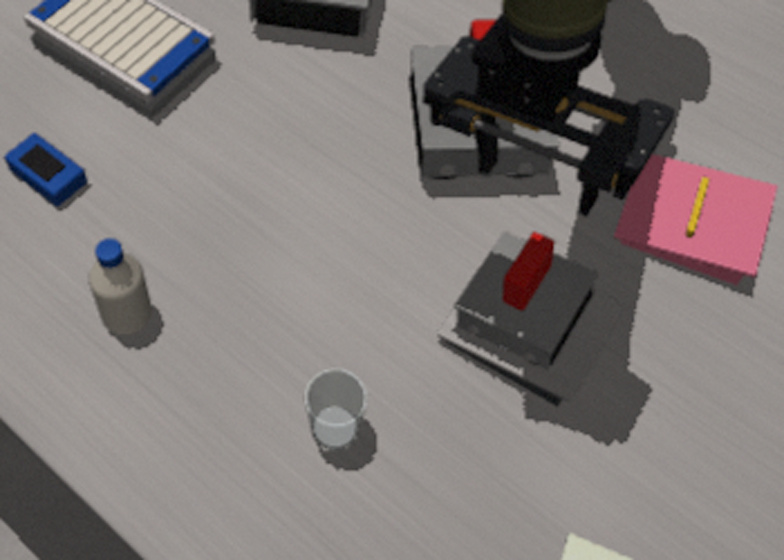

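The roller stands on the ledge, its grip at crop (528,270), and bystanders and fixture are undisturbed. I'll let a little time pass and confirm it stays put.

```bash
cat > chk.py <<'E'
from h import *
for n in("scene",):
    im=eyes.snapshot(n); m=masks(im)["red"].astype(np.uint8); m[:250]=0; print(np.argwhere(m).mean(0), m.sum(), monitor.get_state()["t"])
E
python3 chk.py
```

```text
[260.55555556 388.22222222] 18 35.85
```

Call:
drive_tool(
  rows=[
    [0,0,-1,0,0,0,-1],
    [0,0,-2,0,0,0,-1],
    [0,0,-2,0,0,0,-1],
    [0,0,-2,0,0,0,-1],
    [0,0,-2,0,0,0,-1],
    [0,0,-2,0,0,0,-1],
    [0,0,-2,0,0,0,-1],
    [0,0,-2,0,0,0,-1],
  ],
)

```text
t: 36.65
position: [520.2, 249.0, 430.5]
orientation: [-0.005, -0.061, 0.996, 0.06]
wrist_force: [-0.0, -0.6, -0.1]
opening: 1.001
finger_force: 0.0
```

```bash
python3 chk.py
```

```text
[262.83333333 387.61111111] 18 36.7
```

The centroid shifted by 2 px, but on only 18 pixels in shadow. I'll check again with a wider red mask over about 0.5 s.

Run:
```python
from h import *
for i in range(10):
    im=eyes.snapshot("scene")
    if i%3==0:
        h=cv2.cvtColor(im,cv2.COLOR_RGB2HSV).astype(int); m=((h[...,0]<8)|(h[...,0]>172))&(h[...,1]>150)&(h[...,2]>40); m[:248]=0; m[320:]=0; m[:,:340]=0; m[:,430:]=0
        a=np.argwhere(m); print(a.mean(0).round(2),len(a),a.min(0),a.max(0),round(monitor.get_state()["t"],2))
b=eyes.snapshot('scene')[240:340,330:440]
cv2.imwrite('pics/park3.png',cv2.resize(b,(660,600),interpolation=cv2.INTER_CUBIC)[:,:,::-1])
```

```text
[270.83 385.19] 440 [254 375] [287 396] 36.75
[270.77 385.22] 440 [254 375] [287 396] 36.9
[270.81 385.22] 441 [254 375] [287 396] 37.05
[270.84 385.2 ] 442 [254 375] [287 396] 37.2
```

View pics/park3.png

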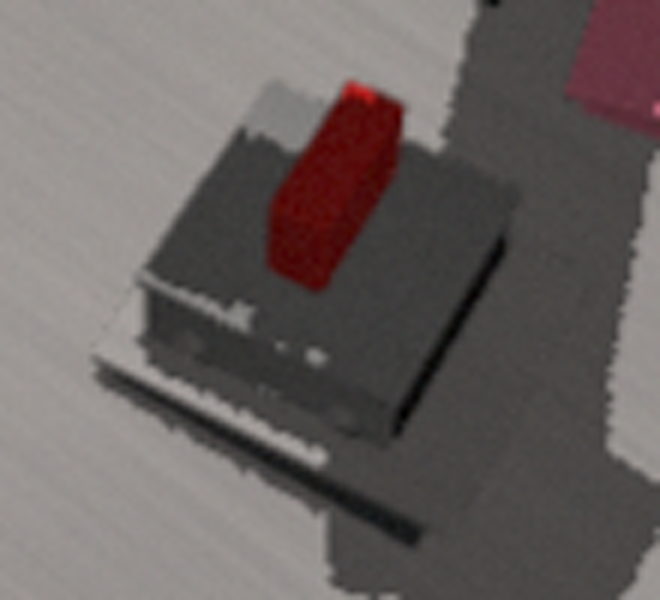

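The crop shows the roller sitting square on the ledge, with its grip from (360,90) to (300,285). The wide-mask centroid stays within 0.1 px over 0.45 s, so the earlier shift was only shadow. Handing in.

```bash
python3 -c "
from plant import ticket
print(ticket.hand_in())"
```

```text
the job is handed in; nothing more can be done
None
```

The job is handed in: all eight slats look flush in the camera view, the roller stands still on the grey ledge with its drum against the yellow rib, and the beaker, bottle and meter were not touched; the highest push I read was 21 N, at about 37 s of the 72 s allowed.

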